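# Put the scatter jar away in the bench caddy

## Robot

A 6-joint arm with a two-finger parallel gripper is mounted at the origin on a cart in front of the work surface, level with it; the furniture and walls round the work are solid. World frame = base frame: x ahead of the robot, y to its left, z up, the work surface at z = 0. Lengths are in m, angles in rad, forces in N, time in s.
With the tool pointing down it reaches from about 0.35 to 0.775 m from the base axis. Payload 5.5 kg.
Tool frame: the origin (TCP) lies between the finger pads; the fingertips stand 19 mm ahead of it and the grasp point (between the pads) is the TCP; z points along the fingers, y is the line along which they close (so a half turn about z gives the same grasp; the last joint's range is limited). The gripper opens to 85 mm and grips with 20 to 120 N. Pads are 22 mm wide; open, the fingers measure 114 mm over their backs; the gripper's body (76 mm by 85 mm) begins 54 mm behind the grasp point. The pads swing forward as they close: fully open they stand 13 mm farther back than shut.
Start: joints at [1.163, 0.313, 0.046, 1.304, 0, 1.431], TCP at [0.152, 0.555, 0.223] pointing down, gripper open.
Joint ranges: [-2.76, 2.76], [-0.86, 1.69], [-1.03, 1.26], [-2.2, 2.34], [-1.47, 1.5], [-3.14, 3.14]. Speed limits (rad/s): [2.57, 2.57, 3.14, 3.14, 3.14, 3.14].

## Interface

Orientations are given as a 3x3 rotation matrix whose columns are the frame's x, y, z axes.
In Python, from workcell import manip gives the robot as it stands.
- The arm moves only by the shell command python3 -m creep 'ROWS'. ROWS is text: rows parted by semicolons, each of 5 numbers parted by spaces: the closure, from -1 (fully open) to 1 (shut), then the shift along the world's x, y, z in mm, then the turn about the world's z in rad. In form: gripper tx ty tz twist; .... A call has 1 to 20 rows; each row is the pose to reach, as a shift and turn from the pose commanded when the call began; what a row does not reach only later rows make up. A row lasts 1/8 s, in which the tool goes at most 62.5 mm and 10.7 degrees, less where a joint would pass 70% of its speed; a pose out of reach is approached as far as the arm can. A call with a gripper value outside its range is refused whole. The fingers move at their own pace and stop on an object; the grip force is fixed at half the most. Time passes only in rows, so rows that repeat a pose let the fingers close. It gives the time, the measured TCP pose, the force, the opening and the grip force at its end, in the units of the state.
- manip.observe(): the state, without advancing time (a new reading comes with each control period).
- manip.snapshot(name): name is "scene" or "side" or "wrist"; returns a dict with "pixels" (400x640x3 uint8, red, green, blue), "range_z" (400x640 float32, m along the optical axis (not along the pixel's ray), 0 where there is no reading), "K" (3x3 intrinsics, pixels), "k1" (the pictures are not rectified: a ray, as slopes to the right and down, at radius r is drawn at 1 + k1 r^2 times it, then the intrinsics apply), "view" (4x4, takes a point from world to camera coordinates). Camera axes: x right, y down, z forward; pixel columns grow to the right and rows downward; lengths in m; the calibration is good to about 2 mm. A picture is of the moment at which its call begins.
- manip.close_job(): hands the job in; it is judged then, once.
The state is a dict: "time_s": time; "q": joint angles; "joint_velocities": joint speeds; "effort": joint torques, N m; "tcp_pos": TCP position; "ee_rot": TCP orientation; "ft_force": force on the tool from outside, world axes, zero at the start; "ft_torque": the same for the moment, N m; "opening": opening from 0.0 (shut) to 1.0 (fully open); "grasp_force": force on a finger pad.
Only numpy, scipy, OpenCV 4.12 (cv2) and the standard library are available. Lean on these libraries where they do the work, as an engineer would, in place of code of your own. Each camera call takes 0.05 s, during which the arm holds its last target. There are 200 camera calls.

## Task

Put the yellow-lidded jar away in the wooden caddy: pull the red-knobbed bolt fully open, stand the jar on the caddy's green patch against the fence and let go of it. Then push the jar, without gripping or lifting it again, along the fence (always close against it) into the roofed bay until it meets the end stop, and slide the bolt fully shut behind it. Keep the jar upright and leave the blue-lidded jar and everything else where it stands.

Things in the scene. Friction and masses are not known exactly. Their poses are not given: they have to be found in the camera images.
- caddy: Fixed wooden caddy: a level board on four legs that bridges the layout, its top 100 mm above it. Board 242 x 400 mm (caddy x -190 to 52, y -250 to 150), 6 mm thick. Origin 6 mm below the board's top, so z = 6 mm is the top (caddy z in all entries is from this origin). z up; -x faces the robot. The lane runs along caddy y at x = 0; +y leads to the bay; its -x side is open up to the bay.
- fence (a point): Middle of the fence's top edge on its lane side (caddy x = +31, y = 0, z = 56 mm). The fence is the straight wall on the lane's far (+x) side: face at x = +31 mm, 8 mm thick, y = -150 to +150 mm, top z = 56 mm (78 mm at the bay). A jar touching it has its centre at caddy x = 0. Axes as the caddy's.
- bay (a point): Middle of the roof's front edge, caddy (0, 88, 82) mm. The bay at the +y end has a roof from y = 88 mm on (underside z = 76, top z = 82 mm), a front cheek (inner face x = -35 mm) and an end stop (face y = +140 mm); nothing goes in from above. A jar at the stop has its rear at y = 78 mm, 10 mm outside the roof, so fingers can stay behind it all the way.
- start_patch (a point): Centre of the green patch (80 mm along the lane) at the -y end of the lane, on the board's top: caddy x = 0, y = -105 mm. It is where the centre of the jar's underside belongs when it stands on the patch touching the fence. Axes as the caddy's.
- home (a point): On the board in the bay: where the centre of the jar's underside is when it touches both fence and end stop (caddy x = 0, y = +109 mm). Axes as the caddy's.
- bolt (a joint): Sliding bolt, m: 0 fully shut (bar across the lane, tip at caddy x = +20 mm), 0.065 fully open (pulled along the caddy's -x out of the lane, tip at x = -45 mm). It starts shut or nearly shut; about 1.5 N of friction holds it wherever it is left.
- bolt_knob (a point): Grip point on the bolt's upright red knob: on its axis, caddy z = 47 mm (41 mm above the board). 14 mm in diameter, z = 26 to 56 mm, with an 18 mm cap up to z = 66 mm; the aluminium bar under it is 10 mm wide (caddy y = 61 to 71), z = 12 to 26 mm. When shut it is at caddy x = -80 mm, y = +66 mm; it moves with the bolt; guides (to z = 28 mm) hold the bar at x = -56 and -108. Axes as the caddy's.
- yellow_jar: Loose upright round jar, green glass with a paper label and a YELLOW lid, 62 mm in diameter, 60 mm high, about 150 g; origin at the centre of its underside, z up. It stands on the front part of the caddy's board, in one of two places some 150 mm apart (caddy x about -135, y about -200 or -50 mm).
- blue_jar: Loose jar like the other but with a BLUE lid, to be left alone; origin at the centre of its underside. It stands in the other of the two places.
- paint_red: Paint pot with red label band and white lid on the layout right of the caddy, 31 mm diameter, 30 mm high; bystander. Origin under its centre.
- paint_rust: Rust-brown paint pot on the layout right of the caddy, 31 mm diameter, 30 mm high; bystander. Origin under its centre.
- sanding_block: Cork-coloured sanding block lying on the caddy's board near its front +y corner (caddy x about -130, y about 125 mm), long side along caddy x, 31 x 63 x 20 mm; bystander. Origin under its centre.
Not all that is in view belongs to the job. Leave any pink, purple or turquoise look-alike of the yellow_jar alone.

How it is judged:
On the way, in this order (a step that is already met when the one before it is completed fails the run):
1. the bolt is pulled fully open (at least 57 mm) (value of joint bolt above 0.057 m), for 0.2 s.
2. the yellow-lidded jar stands upright on the green patch (centre within 20 mm along the lane), no more than 12 mm off the fence, and the fingers have let go (y of yellow_jar in the frame of caddy between -0.125 and -0.085 m and x of yellow_jar in the frame of caddy above -0.012 m and z of yellow_jar in the frame of caddy below 0.012 m and angle between yellow_jar's own z axis and vertical below 0.12 rad and contact force between the fingers and yellow_jar below 0.3 N), for 0.2 s.
3. the jar is pushed along the fence past the middle of the lane, standing, no more than 12 mm off the fence (y of yellow_jar in the frame of caddy between -0.03 and 0.06 m and x of yellow_jar in the frame of caddy above -0.012 m and z of yellow_jar in the frame of caddy below 0.012 m and angle between yellow_jar's own z axis and vertical below 0.12 rad), for 0.05 s.
4. the jar stands in the bay within 6 mm of the end stop (y of yellow_jar in the frame of caddy between 0.103 and 0.115 m and x of yellow_jar in the frame of caddy between -0.01 and 0.006 m and z of yellow_jar in the frame of caddy below 0.012 m and angle between yellow_jar's own z axis and vertical below 0.12 rad), for 0.2 s.
5. the bolt is slid fully shut behind it (within 6 mm) (value of joint bolt below 0.006 m), for 0.2 s.
At the end, for the whole second after the job is handed in: The yellow-lidded jar stands upright and at rest on the board in the bay, within 6 mm of the end stop and 10 mm of the fence; the bolt is shut to within 6 mm; nobody touches the jar (all of step 4 and value of joint bolt below 0.006 m and contact force between the fingers and yellow_jar below 0.3 N and linear speed of yellow_jar below 0.02 m/s).
It fails at once if the jar is tipped more than 0.45 rad (angle between yellow_jar's own z axis and vertical above 0.45 rad).
It fails at once if the jar is gripped (over 18 N between fingers and jar) while it stands in the lane between the green patch and the bay (y of yellow_jar in the frame of caddy between -0.07 and 0.095 m and x of yellow_jar in the frame of caddy between -0.05 and 0.02 m and z of yellow_jar in the frame of caddy below 0.03 m and contact force between the fingers and yellow_jar above 18 N).
It fails at once if the jar is lifted 10 to 60 mm off the board in the lane beyond the green patch (y of yellow_jar in the frame of caddy between -0.07 and 0.13 m and x of yellow_jar in the frame of caddy between -0.05 and 0.02 m and z of yellow_jar in the frame of caddy between 0.016 and 0.066 m).
It fails at once if the jar, between the green patch and the bay, comes more than 15 mm off the fence (y of yellow_jar in the frame of caddy between -0.07 and 0.13 m and x of yellow_jar in the frame of caddy between -0.09 and -0.015 m and z of yellow_jar in the frame of caddy below 0.012 m).
It fails at once if a bystander (blue-lidded jar, a paint pot, sanding block) is moved more than 25 mm (distance of any of blue_jar, paint_red, paint_rust, sanding_block from where it was at the start of the episode above 0.025 m).
It also fails if it takes over 72 s, if anything falls off the work surface, if the arm or the gripper's body presses on something with over 40 N, if the wrist force passes 120 N, or if a joint passes its speed limit or range.

## Working session

There is one attempt and no reset: what is moved stays moved. The work goes in short steps, Python scripts to look and compute and a shell command to move; the robot and the scene stay as the last step left them, time stands still between calls to the robot, and variables do not carry over. Pictures are saved under pics/ and viewed, at most 10 in all, crops included, and the job is handed in when it is done.

```bash
mkdir -p pics
cat > h.py <<'E'
import numpy as np, cv2
from workcell import manip
def snap(n,f=None):
    s=manip.snapshot(n)
    if f: cv2.imwrite('pics/'+f,s['pixels'][:,:,::-1])
    np.savez('last_%s.npz'%n,**{k:np.asarray(v) for k,v in s.items()})
    return s
def world(s,u,v,z=None):
    K=s['K'];V=s['view'];xd=np.array([(u-K[0,2])/K[0,0],(v-K[1,2])/K[1,1]]);x=xd.copy()
    for _ in range(20): x=xd/(1+s['k1']*(x@x))
    R=V[:3,:3];c=-R.T@V[:3,3];d=R.T@np.array([x[0],x[1],1])
    if z is None: t=s['range_z'][int(round(v)),int(round(u))]
    else: t=(z-c[2])/d[2]
    return c+t*d
E
python3 - <<'E'
from h import *
np.set_printoptions(precision=4,suppress=True)
a=snap('scene','a.png');b=snap('side','b.png')
o=manip.observe();print(o['tcp_pos'],o['ee_rot'],o['opening'],o['time_s'])
for s in(a,b):print(s['K'],s['k1'],s['view'])
E
```

```text
[0.152  0.5541 0.2219] [[-0.9643  0.2646 -0.0006]
 [ 0.2646  0.9643 -0.0015]
 [ 0.0002 -0.0016 -1.    ]] 1.0006510072354995 0.1
[[495.6635   0.     313.5541]
 [  0.     495.6635 199.5576]
 [  0.       0.       1.    ]] -0.12531332428715744 [[ 0.4736 -0.8807  0.0026 -0.3368]
 [-0.6573 -0.3554 -0.6646  0.3641]
 [ 0.5862  0.313  -0.7472  1.1185]
 [ 0.      0.      0.      1.    ]]
[[442.0167   0.     323.4343]
 [  0.     442.0167 199.5914]
 [  0.       0.       1.    ]] -0.04170799827637408 [[ 0.9999 -0.0116  0.0094 -0.5192]
 [ 0.0034 -0.4358 -0.9001  0.0577]
 [ 0.0145  0.9    -0.4357  1.1218]
 [ 0.      0.      0.      1.    ]]
```

View pics/a.png

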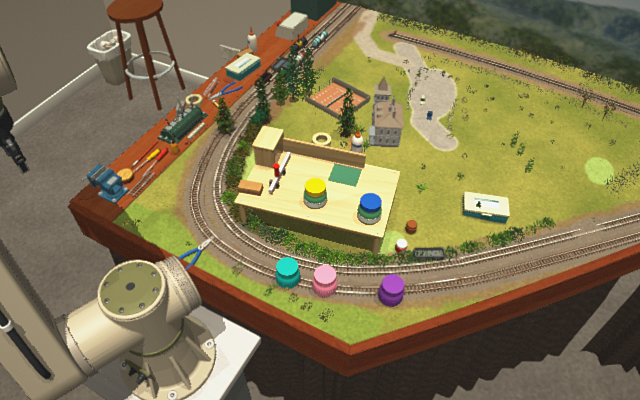

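View pics/b.png

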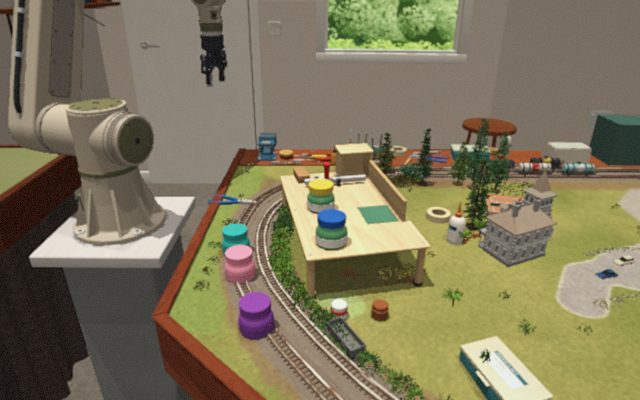

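The scene view shows the yellow jar (315,192), the blue jar (370,208), the green patch (345,175), the bay (268,145) and the red knob (277,170). I'll enlarge to pick points.

Run:
```python
import cv2
a=cv2.imread('pics/a.png')[120:260,228:408];cv2.imwrite('pics/a2.png',cv2.resize(a,None,fx=4.2,fy=4.2,interpolation=cv2.INTER_CUBIC))
b=cv2.imread('pics/b.png')[135:295,270:440];cv2.imwrite('pics/b2.png',cv2.resize(b,None,fx=3.7,fy=3.7,interpolation=cv2.INTER_CUBIC))
```

```text
(no output)
```

View pics/a2.png

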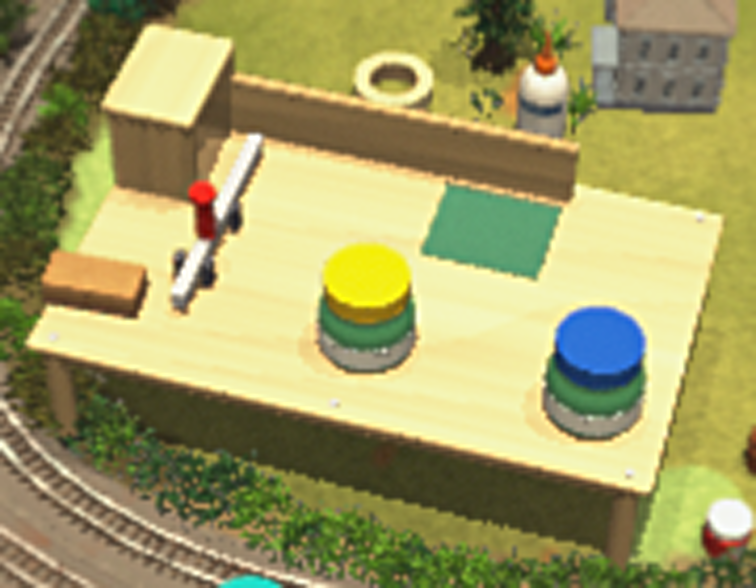

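View pics/b2.png

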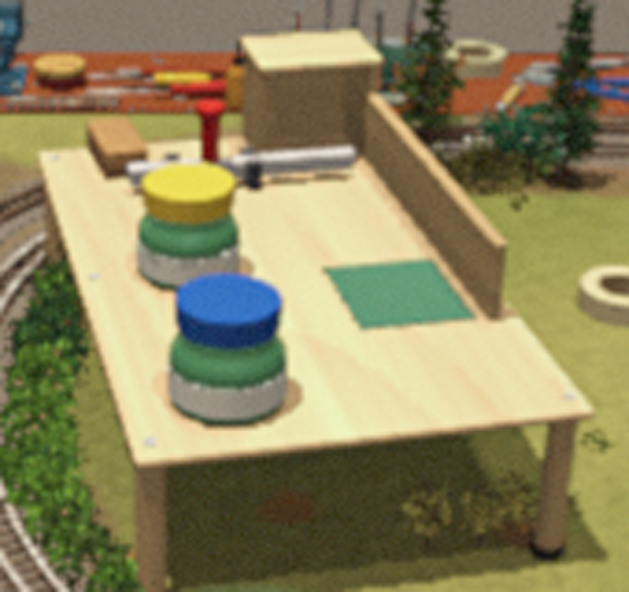

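Enlarged pictures: in a2, the board corners are at (28,345), (652,488) and (720,217), the patch corners at (447,184), (562,207), (538,277) and (423,254), and the knob cap at (202,190). In b2, the board corners are at (140,464), (592,410) and (40,152).

```bash
cat > fit.py <<'E'
from h import *
from scipy.optimize import least_squares
np.set_printoptions(precision=4,suppress=True)
a=dict(np.load('last_scene.npz'));b=dict(np.load('last_side.npz'))
A=lambda u,v,z:world(a,(u+.5)/4.2+228-.5,(v+.5)/4.2+120-.5,z)
B=lambda u,v,z:world(b,(u+.5)/3.7+270-.5,(v+.5)/3.7+135-.5,z)
P=[(A(28,345,.1),-190,150),(A(652,488,.1),-190,-250),(A(720,217,.1),52,-250),(A(577,148,.15),39,-150),
 (B(140,464,.1),-190,-250),(B(592,410,.1),52,-250),(B(40,152,.1),-190,150),(B(505,243,.15),39,-150)]
pa=[A(*p,.1) for p in((447,184),(562,207),(538,277),(423,254))]
W=np.array([p[0][:2] for p in P]);C=np.array([p[1:] for p in P])/1000
def T(p,c):
    R=np.array([[np.cos(p[2]),-np.sin(p[2])],[np.sin(p[2]),np.cos(p[2])]]);return c@R.T+p[:2]
r=least_squares(lambda p:(T(p,C)-W).ravel(),[.5,.1,0],loss='soft_l1',f_scale=.003)
p=r.x;print(p);print((T(p,C)-W)*1000)
np.save('pose.npy',p)
inv=lambda w:1000*(T([0,0,-p[2]],np.array(w)[...,:2]-p[:2]))
print('patch',inv(np.mean(pa,0)),inv(np.array(pa)))
for s,n in((a,'scene'),(b,'side')):
    hsv=cv2.cvtColor(s['pixels'],cv2.COLOR_RGB2HSV)
    for nm,lo,hi in(('y',(22,150,120),(33,255,255)),('b',(105,150,80),(118,255,255)),('knob',(0,200,110),(4,255,255)),('knob2',(174,200,110),(180,255,255))):
        v,u=np.nonzero(cv2.inRange(hsv,lo,hi))
        q=np.array([world(s,x,y) for x,y in zip(u,v)]);
        if len(q)==0: continue
        c=inv(q);k=(abs(c[:,0])<200)&(abs(c[:,1])<260)&(q[:,2]>.11);q=q[k];c=c[k]
        if len(q)==0: continue
        print(n,nm,len(q),'zmax',np.percentile(q[:,2],95),end=' ')
        t=q[:,2]>np.percentile(q[:,2],95)-.006
        print('caddy mid',(c[t].min(0)+c[t].max(0))/2,'ext',np.ptp(c[t],axis=0),'mean',c[t].mean(0))
E
python3 fit.py
```

```text
[ 0.6196 -0.0357  0.2011]
[[-1.0904  0.4137]
 [-3.2475 -2.2508]
 [ 2.5856 -2.6187]
 [ 5.1332 -0.2742]
 [-2.4056  1.9364]
 [ 1.5995  0.012 ]
 [-3.8679  1.7657]
 [ 1.7562  0.4819]]
patch [  -6.1306 -104.6337] [[  26.9743  -64.6101]
 [  28.2005 -143.7921]
 [ -38.9495 -143.403 ]
 [ -40.7479  -66.7294]]
scene y 317 zmax 0.16330092665577295 caddy mid [-122.1864  -52.9271] ext [54.8588 50.9106] mean [-124.7947  -53.209 ]
scene b 312 zmax 0.1630022945557979 caddy mid [-136.4721 -200.308 ] ext [51.6936 49.4724] mean [-137.078  -200.3838]
scene knob 34 zmax 0.16094418396461277 caddy mid [-84.4295  68.1598] ext [14.1937 12.2098] mean [-85.2617  67.7787]
side y 308 zmax 0.16036999650433403 caddy mid [-122.5158  -57.9367] ext [52.4568 52.0046] mean [-123.2615  -60.2671]
side b 435 zmax 0.16051875324315615 caddy mid [-133.9836 -202.2329] ext [50.0272 52.6053] mean [-134.7812 -206.304 ]
side knob 22 zmax 0.15923367317249035 caddy mid [-84.6061  62.1498] ext [13.3225  9.5001] mean [-85.6884  60.8813]
side knob2 4 zmax 0.15121763477435382 caddy mid [-85.0446  61.0534] ext [0. 0.] mean [-85.0446  61.0534]
```

Caddy frame is at about (0.620, -0.036), yaw 0.201. The board corners fit to 2–5 mm, the lid tops come out at z≈0.16 as they should, and the bolt is 4 mm open. Next I'll hover over the knob with the fingers closing along caddy x and refine with the wrist camera.

```bash
python3 -m creep '-1 50 -60 40 0; -1 100 -120 60 -0.2; -1 150 -180 60 -0.4; -1 200 -240 60 -0.6; -1 250 -300 60 -0.8; -1 290 -360 60 -1.0; -1 330 -420 60 -1.1; -1 350 -480 60 -1.1; -1 372 -542 60 -1.1; -1 372 -542 60 -1.1; -1 372 -542 60 -1.1; -1 372 -542 60 -1.1; -1 372 -542 60 -1.1;-1 372 -542 60 -1.1'
python3 - <<'E'
from h import *
s=snap('wrist','w1.png');print(s['K'],s['k1'],s['view'],manip.observe()['q'])
E
```

```text
time_s: 1.85
tcp_pos: [0.5236, 0.0137, 0.2828]
ee_rot: [[-0.203, 0.979, -0.0], [0.979, 0.203, 0.0], [0.0, -0.0, -1.0]]
ft_force: [0.1, -0.0, -0.5]
opening: 1.002
grasp_force: 0.0
[[305.89416117   0.         321.13039279]
 [  0.         305.89416117 198.85959471]
 [  0.           0.           1.        ]] -0.05098226109684014 [[ 9.79088555e-01  2.03434421e-01  1.93549196e-04 -5.16059349e-01]
 [ 1.92099160e-01 -9.24846562e-01  3.28263233e-01 -1.49851963e-01]
 [ 6.69590438e-02 -3.21361593e-01 -9.44586265e-01  4.07752197e-01]
 [ 0.00000000e+00  0.00000000e+00  0.00000000e+00  1.00000000e+00]] [-1.27045315e-01  2.02918240e-01  4.64718800e-02  1.41433947e+00
  1.59914072e-04  1.23875407e+00]
```

View pics/w1.png

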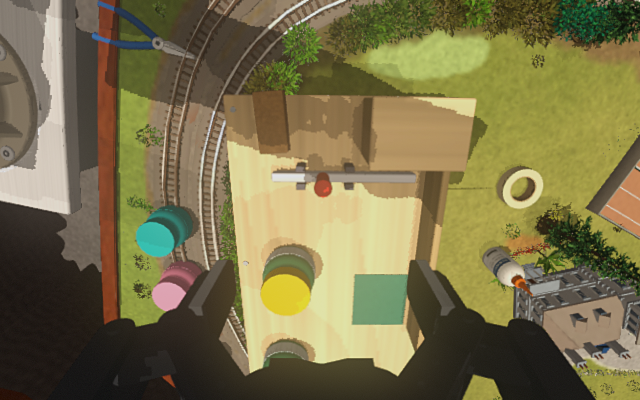

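The wrist view shows the patch corners (354,275), (408,276), (407,324), (352,324), the knob cap (323,187), the bar ends (274,177) and (415,178), the yellow lid (287,294), and the board corner (226,96).

```bash
cat > m.py <<'E'
from h import *
np.set_printoptions(precision=1,suppress=True)
s=dict(np.load('last_wrist.npz'));p=np.load('pose.npy')
def inv(w):
    c,q=np.cos(p[2]),np.sin(p[2]);d=(np.array(w)[:2]-p[:2])*1000;return np.array([c*d[0]+q*d[1],-q*d[0]+c*d[1]])
if __name__=='__main__':
    for n,u,v,z in [('p1 31?,-65',354,275,.1),('p2',408,276,.1),('p3',407,324,.1),('p4',352,324,.1),('knob',323,186,.16),('barL',274,177,.12),('barR',415,178,.12),('corner -190,150',226,96,.1),('frontedge',237,250,.1),('lid',287,294,.16),('roof front L',364,168,.176),('roof front R',476,170,.176),('roof back R',477,98,.176),('fence base end?',436,262,.15)]:
        print(n,inv(world(s,u,v,z)),'depth',world(s,u,v)*1000)
E
python3 m.py
python3 - <<'E'
from m import *
hsv=cv2.cvtColor(s['pixels'],cv2.COLOR_RGB2HSV)
for nm,lo,hi in(('patch',(70,100,60),(85,255,255)),('yel',(22,200,150),(30,255,255))):
    m=cv2.inRange(hsv,lo,hi)
    n,l,st,ce=cv2.connectedComponentsWithStats(m)
    i=1+st[1:,4].argmax();print(nm,st[i],ce[i],inv(world(s,*ce[i],.1 if nm=='patch' else .16)))
E
```

```text
p1 31?,-65 [-41.3 -65.7] depth [ 592.3 -108.3  100. ]
p2 [ 28.  -67.3] depth [565.7  23.2 306.2]
p3 [  34.8 -144.3] depth [ 679.6 -165.6  105.7]
p4 [ -40.7 -143.8] depth [ 608.1 -183.8  101.1]
knob [-81.9  70.4] depth [525.3  16.9 159.9]
barL [-133.8   68.1] depth [475.1   4.7 121.1]
barR [16.6 67.7] depth [622.7  33.8 119.3]
corner -190,150 [-183.5  150.3] depth [409.6  74.9  99.5]
frontedge [-187.2  -30.5] depth [ 442.1 -103.4   99.3]
lid [-119.8  -50.5] depth [ 512.3 -108.4  160.9]
roof front L [-46.6  91.6] depth [569.8  29.5 101.1]
roof front R [52.2 90.5] depth [751.5  40.4   1.2]
roof back R [ 43.4 150.9] depth [715.9 136.5   2.9]
fence base end? [ 39.8 -17. ] depth [661.7 -44.2 150.6]
patch [145 208  43  39 539] [170.4 222.8] [-265.2    5.5]
yel [261 278  48  37 808] [278.7 299.1] [-129.   -57.1]
```

```bash
python3 -m creep '-1 0 0 -50 0; -1 0 0 -95 0; -1 0 0 -125 0; -1 0 0 -136 0; -1 0 0 -136 0; 1 0 0 -136 0; 1 0 0 -136 0; 1 0 0 -136 0; 1 0 0 -136 0; 1 0 0 -136 0; 1 0 0 -136 0;1 0 0 -136 0'
```

```text
time_s: 3.4
tcp_pos: [0.5246, 0.0124, 0.1474]
ee_rot: [[-0.202, 0.979, 0.001], [0.979, 0.202, -0.0], [-0.0, 0.001, -1.0]]
ft_force: [-0.1, -1.0, 6.1]
opening: 0.154
grasp_force: 58.7
```

Opening of 13 mm means the knob is held. Now I pull.

```bash
python3 -m creep '1 -10 -2 0 0; 1 -20 -4 0 0; 1 -30 -6 0 0; 1 -40 -8 0 0; 1 -49 -10 0 0; 1 -57 -11.5 0 0; 1 -59 -12 0 0; 1 -59 -12 0 0; 1 -61 -12.5 0 0; 1 -61 -12.5 0 0;1 -61 -12.5 0 0'
```

```text
time_s: 4.78
tcp_pos: [0.4655, 0.0006, 0.1474]
ee_rot: [[-0.202, 0.979, 0.005], [0.979, 0.202, 0.002], [0.001, 0.005, -1.0]]
ft_force: [7.1, 4.1, 2.6]
opening: 0.151
grasp_force: 58.9
```

The bolt stopped after 60 mm with 8 N of force, so it's at its end, and that agrees with the caddy fit to 1 mm. I'll release it and move to hover above the jar.

```bash
python3 -m creep '-1 2 0 0 0; -1 2 0 0 0; -1 2 0 0 0; -1 2 0 0 0; -1 2 0 50 0; -1 2 0 100 0; -1 20 -40 100 0.2; -1 35 -80 100 0.4; -1 48 -114 100 0.6; -1 48 -114 100 0.8; -1 48 -114 100 1.0; -1 48 -114 100 1.2;-1 48 -114 100 1.4; -1 48 -114 100 1.57; -1 48 -114 100 1.57;-1 48 -114 100 1.57;-1 48 -114 100 1.57'
python3 - <<'E'
from h import *
s=snap('scene','a3.png');w=snap('wrist','w2.png')
a=s['pixels'][120:260,228:408,::-1]
cv2.imwrite('pics/c3.png',np.hstack([cv2.resize(a,(411,320)),cv2.resize(w['pixels'][:,:,::-1],(389,320))]))
E
```

```text
time_s: 6.9
tcp_pos: [0.5111, -0.114, 0.2467]
ee_rot: [[-0.98, -0.2, -0.0], [-0.2, 0.98, 0.0], [0.0, 0.0, -1.0]]
ft_force: [-0.4, -0.3, 1.0]
opening: 0.999
grasp_force: 0.0
```

View pics/c3.png

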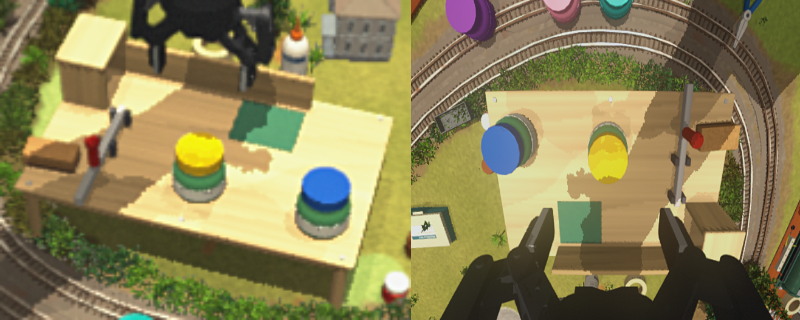

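The left half shows the bolt open, with the knob at (93,150) and the bar clear of the lane. In the wrist view the yellow lid (608,160) sits centred between the fingers. I'll descend and grip.

```bash
python3 -m creep '-1 0 0 -40 0; -1 0 0 -80 0; -1 0 0 -105 0; -1 0 0 -116 0; -1 0 0 -116 0; 0.2 0 0 -116 0; 0.2 0 0 -116 0; 1 0 0 -116 0; 1 0 0 -116 0; 1 0 0 -116 0; 1 0 0 -116 0; 1 0 0 -116 0'
```

```text
time_s: 8.5
tcp_pos: [0.5124, -0.1144, 0.1324]
ee_rot: [[-0.98, -0.201, 0.003], [-0.201, 0.98, -0.001], [-0.003, -0.002, -1.0]]
ft_force: [0.0, 1.2, 6.0]
opening: 0.616
grasp_force: 63.4
```

The opening reads 52 mm, not 62, so I'll look before lifting.

Run:
```python
from h import *
s=snap('side');w=snap('scene')
f=lambda p,y,x:cv2.resize(p['pixels'][y:y+120,x:x+100,::-1],(400,480),interpolation=cv2.INTER_CUBIC)
cv2.imwrite('pics/c4.png',np.hstack([f(s,130,270),f(w,110,270)]))
```

```text
(no output)
```

View pics/c4.png

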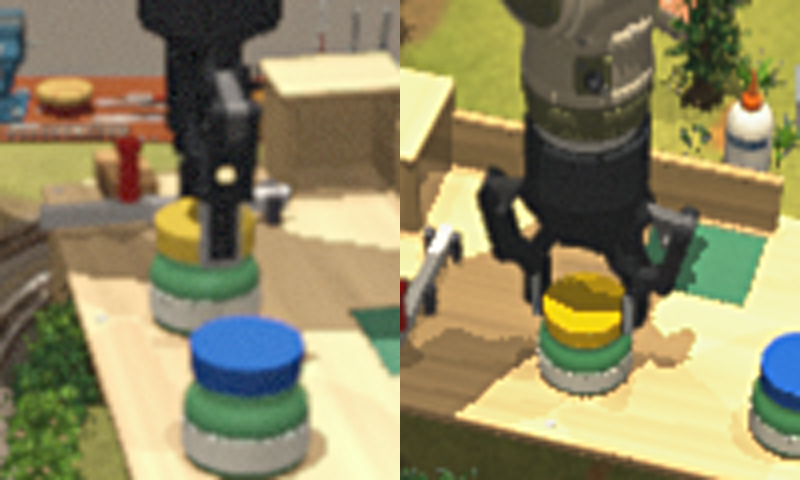

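The pads are on the yellow lid, which is about 53 mm across (lower-left of c4, around (205,235)), so 52 mm is right and the jar is held. I'll lift it, move along -y and then toward the fence, staying 15 mm short.

```bash
python3 -m creep '1 0 0 10 0; 1 0 0 25 0; 1 5 -25 25 0; 1 10 -48.5 25 0; 1 10 -48.5 25 0; 1 40 -43 25 0; 1 70 -37 25 0; 1 95 -31.5 25 0; 1 110 -28.5 25 0; 1 114 -27.5 25 0; 1 114 -27.5 15 0; 1 114 -27.5 5 0; 1 114 -27.5 3 0; 1 114 -27.5 3 0;1 114 -27.5 3 0'
python3 - <<'E'
from h import *
p=np.load('pose.npy')
c,q=np.cos(p[2]),np.sin(p[2]);R=np.array([[c,q],[-q,c]])
def go(n):
    s=snap(n);hsv=cv2.cvtColor(s['pixels'],cv2.COLOR_RGB2HSV)
    v,u=np.nonzero(cv2.inRange(hsv,(22,150,70),(33,255,255)))
    P=np.array([world(s,x,y) for x,y in zip(u,v)]);C=(P[:,:2]-p[:2])@R.T*1000
    k=(abs(C[:,0]+10)<60)&(abs(C[:,1]+105)<60)&(P[:,2]>.11);C=C[k];z=P[k,2];t=z>np.percentile(z,95)-.006
    print(n,k.sum(),np.percentile(z,95),C[t].min(0),C[t].max(0))
go('scene');go('side')
print(((manip.observe()['tcp_pos'][:2]-p[:2])@R.T*1000))
E
```

```text
time_s: 10.48
tcp_pos: [0.6253, -0.1416, 0.1341]
ee_rot: [[-0.98, -0.201, 0.001], [-0.201, 0.98, -0.0], [-0.001, -0.0, -1.0]]
ft_force: [-0.0, 0.3, -1.3]
opening: 0.621
grasp_force: 63.1
scene 283 0.1645010705320704 [ -45.49895871 -129.7131823 ] [  8.03677489 -78.76879808]
side 177 0.1620079019390373 [ -44.41620841 -130.88684827] [  8.9184412  -78.99769052]
[ -15.53653177 -104.9245156 ]
```

The jar centre is at caddy (-18,-105). I'll creep toward the fence and watch the force.

```bash
python3 -m creep '1 5 1 0 0; 1 10 2 0 0; 1 14 2.8 0 0; 1 14 2.8 0 0;1 14 2.8 0 0'; python3 -m creep '1 1 0.2 0 0; 1 2 0.4 0 0;1 2 0.4 0 0; 1 2 0.4 0 0'
```

```text
time_s: 11.2
tcp_pos: [0.6391, -0.1386, 0.1336]
ee_rot: [[-0.98, -0.201, -0.0], [-0.201, 0.98, 0.0], [0.0, 0.0, -1.0]]
ft_force: [0.9, -1.3, -1.4]
opening: 0.618
grasp_force: 63.1
time_s: 11.7
tcp_pos: [0.6412, -0.1383, 0.1337]
ee_rot: [[-0.98, -0.201, 0.0], [-0.201, 0.98, 0.0], [-0.0, 0.0, -1.0]]
ft_force: [0.3, -0.6, -1.4]
opening: 0.62
grasp_force: 63.1
```

```bash
python3 -m creep '1 1 0.2 0 0; 1 1 0.2 0 0; 1 1 0.2 0 0'; python3 -m creep '1 1 0.2 0 0; 1 1 0.2 0 0; 1 1 0.2 0 0';python3 -m creep '1 1 0.2 0 0; 1 1 0.2 0 0; 1 1 0.2 0 0'
```

```text
time_s: 12.08
tcp_pos: [0.6422, -0.138, 0.1337]
ee_rot: [[-0.98, -0.201, -0.0], [-0.201, 0.98, 0.0], [-0.0, 0.0, -1.0]]
ft_force: [-0.0, 0.0, -1.0]
opening: 0.62
grasp_force: 63.1
time_s: 12.45
tcp_pos: [0.6429, -0.1379, 0.1337]
ee_rot: [[-0.98, -0.201, -0.0], [-0.201, 0.98, 0.0], [0.0, 0.0, -1.0]]
ft_force: [-1.4, -0.7, -0.3]
opening: 0.614
grasp_force: 63.1
time_s: 12.82
tcp_pos: [0.6433, -0.1378, 0.1337]
ee_rot: [[-0.98, -0.201, -0.002], [-0.201, 0.98, -0.0], [0.002, 0.0, -1.0]]
ft_force: [-4.7, -0.4, 1.0]
opening: 0.611
grasp_force: 63.1
```

The jar touched the fence at 4.7 N. I'll set it down, release and rise.

```bash
python3 -m creep '1 -1 -0.2 0 0; 1 -1 -0.2 -2 0; 1 -1 -0.2 -3.5 0; 1 -1 -0.2 -3.5 0; 0.2 -1 -0.2 -3.5 0; -0.3 -1 -0.2 -3.5 0; -1 -1 -0.2 -3.5 0; -1 -1 -0.2 -3.5 0; -1 -1 -0.2 -3.5 0; -1 -1 -0.2 -3.5 0;-1 -1 -0.2 25 0; -1 -1 -0.2 60 0; -1 -1 -0.2 100 0; -1 -1 -0.2 100 0'
python3 - <<'E'
from h import *
p=np.load('pose.npy')
c,q=np.cos(p[2]),np.sin(p[2]);R=np.array([[c,q],[-q,c]])
for n in('scene','side'):
    s=snap(n);hsv=cv2.cvtColor(s['pixels'],cv2.COLOR_RGB2HSV)
    v,u=np.nonzero(cv2.inRange(hsv,(22,150,70),(33,255,255)))
    P=np.array([world(s,x,y) for x,y in zip(u,v)]);C=(P[:,:2]-p[:2])@R.T*1000
    k=(abs(C[:,0]+10)<60)&(abs(C[:,1]+105)<60)&(P[:,2]>.11);C=C[k];z=P[k,2];t=z>np.percentile(z,95)-.006
    print(n,k.sum(),np.percentile(z,95),(C[t].min(0)+C[t].max(0))/2,np.ptp(C[t],axis=0))
o=manip.observe();print(((o['tcp_pos'][:2]-p[:2])@R.T*1000),o['q'])
E
```

```text
time_s: 14.58
tcp_pos: [0.6451, -0.1385, 0.2379]
ee_rot: [[-0.98, -0.201, 0.007], [-0.201, 0.98, -0.002], [-0.006, -0.004, -1.0]]
ft_force: [0.3, 0.3, 0.2]
opening: 1.002
grasp_force: 0.0
scene 291 0.16333480166053949 [  -1.51231778 -104.57735446] [54.68010079 52.16011971]
side 361 0.1605679911961999 [  -0.25888849 -106.5582081 ] [53.24559687 55.30557414]
[   2.86555081 -104.94487261] [-3.33136139e-01  4.80412514e-01  3.21614518e-01  1.41114491e+00
  1.28154803e-04 -5.35278926e-01]
```

The jar stands at (-1,-105), upright and against the fence. I'll turn the tool with the fingers shut, tilted 0.12 rad toward the fence, and descend behind the jar.

```bash
python3 -m creep '1 4 -31 0 -0.18; 1 7.5 -62.5 0 -0.36; 1 7.5 -62.5 0 -0.54; 1 7.5 -62.5 0 -0.72; 1 7.5 -62.5 0 -0.9; 1 7.5 -62.5 0 -1.08; 1 7.5 -62.5 0 -1.26; 1 7.5 -62.5 0 -1.44; 1 7.5 -62.5 0 -1.62; 1 7.5 -62.5 0 -1.69; 1 7.5 -62.5 0 -1.69; 1 7.5 -62.5 -40 -1.69; 1 7.5 -62.5 -75 -1.69; 1 7.5 -62.5 -95 -1.69; 1 7.5 -62.5 -102 -1.69; 1 7.5 -62.5 -102 -1.69; 1 7.5 -62.5 -102 -1.69'
python3 -c "
from h import *
p=np.load('pose.npy');c,q=np.cos(p[2]),np.sin(p[2])
print(np.array([[c,q],[-q,c]])@(manip.observe()['tcp_pos'][:2]-p[:2])*1000)
s=snap('side');w=snap('scene')
f=lambda p,y,x:cv2.resize(p['pixels'][y:y+120,x:x+100,::-1],(400,480),interpolation=cv2.INTER_CUBIC)
cv2.imwrite('pics/c5.png',np.hstack([f(s,140,320),f(w,110,300)]))"
```

```text
time_s: 16.8
tcp_pos: [0.6513, -0.2007, 0.1329]
ee_rot: [[-0.083, 0.997, 0.002], [0.997, 0.083, -0.001], [-0.001, 0.002, -1.0]]
ft_force: [0.8, 0.5, 0.3]
opening: -0.0
grasp_force: 0.0
[  -1.89837162 -167.9748429 ]
```

View pics/c5.png

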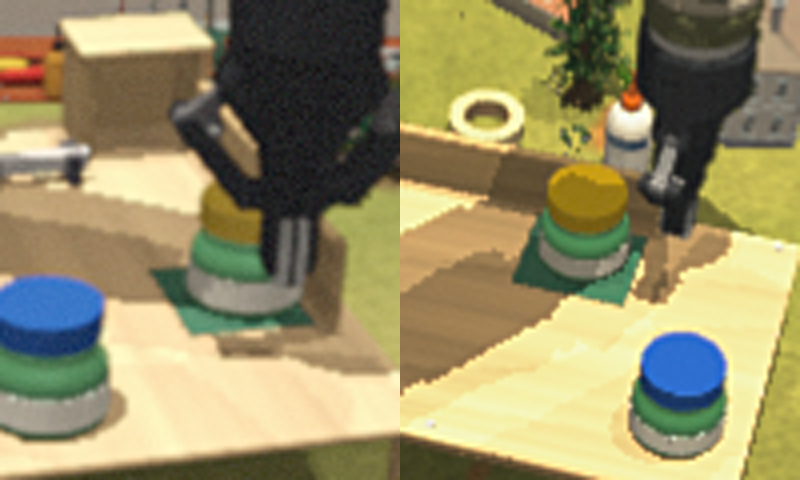

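The fingers stand right behind the jar, with the tip at about (290,275) in the left half, and clear of the fence. Now I push.

```bash
python3 -m creep '1 -2 10 0 0; 1 -3 15 0 0; 1 -4 20 0 0; 1 -5 25 0 0; 1 -6 30 0 0; 1 -7 35 0 0; 1 -8 40 0 0; 1 -9.5 47 0 0; 1 -11 54 0 0; 1 -12.5 61 0 0; 1 -14 68 0 0; 1 -15.5 75 0 0; 1 -17 82 0 0; 1 -18 88 0 0; 1 -18 88 0 0'
cat > chk.py <<'E'
from h import *
p=np.load('pose.npy')
c,q=np.cos(p[2]),np.sin(p[2]);R=np.array([[c,q],[-q,c]])
for n in('scene','side'):
    s=snap(n);hsv=cv2.cvtColor(s['pixels'],cv2.COLOR_RGB2HSV)
    v,u=np.nonzero(cv2.inRange(hsv,(22,150,70),(33,255,255)))
    P=np.array([world(s,x,y) for x,y in zip(u,v)]);C=(P[:,:2]-p[:2])@R.T*1000
    k=(abs(C[:,0]+10)<60)&(abs(C[:,1])<160)&(P[:,2]>.11)&(P[:,2]<.17);C=C[k];z=P[k,2];t=z>np.percentile(z,95)-.006
    print(n,k.sum(),np.percentile(z,95),'x',C[t,0].min(),C[t,0].max(),'y',C[t,1].min(),C[t,1].max())
print(R@(manip.observe()['tcp_pos'][:2]-p[:2])*1000)
E
python3 chk.py
```

```text
time_s: 18.77
tcp_pos: [0.6326, -0.1116, 0.1317]
ee_rot: [[-0.084, 0.996, 0.0], [0.996, 0.084, 0.001], [0.001, 0.0, -1.0]]
ft_force: [-0.1, 0.1, -0.2]
opening: -0.002
grasp_force: 0.2
scene 220 0.16306441160624638 x -27.74054265764319 25.85848088134936 y -63.31809095031059 -12.972236534551374
side 95 0.16054415417420967 x -25.759053020024385 -4.466198391894792 y -61.81252725001341 -16.2447731763415
[ -2.43893511 -77.52214241]
```

The jar is at (-1,-38), sliding along the fence; it follows the tool at 39.5 mm. I'll continue to y≈95.

```bash
python3 -m creep '1 -1.5 7 0 0; 1 -3 14 0 0; 1 -4.5 21 0 0; 1 -6 28 0 0; 1 -7.5 36 0 0; 1 -9 44 0 0; 1 -10.5 52 0 0; 1 -12.5 60 0 0; 1 -14 68 0 0; 1 -15.5 76 0 0; 1 -17 84 0 0; 1 -19 92 0 0; 1 -20.5 100 0 0; 1 -22 108 0 0; 1 -23.5 116 0 0; 1 -25 123 0 0; 1 -26.5 129 0 0;1 -26.5 129 0 0'
python3 chk.py
```

```text
time_s: 21.12
tcp_pos: [0.6061, 0.0173, 0.1317]
ee_rot: [[-0.084, 0.996, 0.0], [0.996, 0.084, 0.001], [0.001, 0.0, -1.0]]
ft_force: [-0.3, -0.1, -0.8]
opening: 0.001
grasp_force: 0.2
scene 78 0.16453826955990533 x -27.974986726623595 0.7173530290474631 y 70.11966611824465 93.96820961613197
side 63 0.16125206250022248 x -25.369452165521103 24.897290990939023 y 69.32712046563353 111.5872923951551
[-2.5963259  54.14663936]
```

```bash
python3 -m creep '1 -1 5 0 0; 1 -2 9 0 0; 1 -2.5 12 0 0; 1 -2.5 12 0 0'; for i in 1; do :; done; python3 -m creep '1 -0.3 1.5 0 0; 1 -0.3 1.5 0 0; 1 -0.3 1.5 0 0'; python3 -m creep '1 -0.2 1 0 0; 1 -0.2 1 0 0; 1 -0.2 1 0 0'
```

```text
time_s: 21.72
tcp_pos: [0.6036, 0.029, 0.1317]
ee_rot: [[-0.083, 0.997, 0.0], [0.997, 0.083, 0.0], [0.0, 0.0, -1.0]]
ft_force: [-0.5, 0.6, 0.3]
opening: -0.001
grasp_force: 0.2
time_s: 22.1
tcp_pos: [0.6033, 0.0302, 0.1317]
ee_rot: [[-0.083, 0.997, -0.0], [0.997, 0.083, 0.0], [0.0, 0.0, -1.0]]
ft_force: [-0.3, -1.2, -0.8]
opening: -0.001
grasp_force: 0.3
time_s: 22.48
tcp_pos: [0.6031, 0.0311, 0.1317]
ee_rot: [[-0.083, 0.997, 0.0], [0.997, 0.083, -0.0], [-0.0, 0.0, -1.0]]
ft_force: [0.1, -1.5, 0.7]
opening: -0.001
grasp_force: 0.6
```

```bash
python3 -m creep '1 -0.2 1 0 0; 1 -0.2 1 0 0; 1 -0.2 1 0 0'; python3 -m creep '1 -0.2 1 0 0; 1 -0.2 1 0 0; 1 -0.2 1 0 0'; python3 chk.py
```

```text
time_s: 22.85
tcp_pos: [0.603, 0.0321, 0.1317]
ee_rot: [[-0.083, 0.997, 0.0], [0.997, 0.083, -0.0], [-0.0, 0.0, -1.0]]
ft_force: [-0.7, -1.4, 1.8]
opening: 0.0
grasp_force: 0.6
time_s: 23.22
tcp_pos: [0.6028, 0.0332, 0.1317]
ee_rot: [[-0.083, 0.997, 0.0], [0.997, 0.083, 0.0], [0.0, 0.0, -1.0]]
ft_force: [-0.8, -0.8, -0.3]
opening: -0.0
grasp_force: 0.6
scene 23 0.16325381681775064 x -17.385540796321074 -4.240005000397853 y 85.1730344622107 93.28432180187647
side 53 0.16292259134376977 x -22.767975310264916 24.86189095560093 y 76.94053011643632 107.89964797650788
[-2.79147649 70.87530599]
```

```bash
python3 -m creep '1 -0.2 1 0 0; 1 -0.2 1 0 0; 1 -0.2 1 0 0'; python3 -m creep '1 -0.2 1 0 0; 1 -0.2 1 0 0; 1 -0.2 1 0 0'
```

```text
time_s: 23.7
tcp_pos: [0.6026, 0.0342, 0.1317]
ee_rot: [[-0.083, 0.997, 0.0], [0.997, 0.083, 0.0], [0.0, 0.0, -1.0]]
ft_force: [-0.8, -1.2, 0.8]
opening: -0.005
grasp_force: 0.6
time_s: 24.08
tcp_pos: [0.6023, 0.0352, 0.1317]
ee_rot: [[-0.083, 0.997, 0.0], [0.997, 0.083, 0.0], [0.0, 0.0, -1.0]]
ft_force: [0.3, -0.6, 0.0]
opening: 0.004
grasp_force: 0.6
```

```bash
python3 -m creep '1 -0.2 1 0 0; 1 -0.2 1 0 0; 1 -0.2 1 0 0'; python3 -m creep '1 -0.2 1 0 0; 1 -0.2 1 0 0; 1 -0.2 1 0 0'
python3 -c "
from h import *
s=snap('wrist');w=snap('side')
a=cv2.resize(s['pixels'][:,:,::-1],(480,300))
b=cv2.resize(w['pixels'][120:220,280:386,::-1],(318,300),interpolation=cv2.INTER_CUBIC)
cv2.imwrite('pics/c6.png',np.hstack([a,b]))"
```

```text
time_s: 24.45
tcp_pos: [0.6023, 0.0357, 0.1319]
ee_rot: [[-0.083, 0.997, 0.0], [0.997, 0.083, -0.001], [-0.001, 0.0, -1.0]]
ft_force: [-0.4, -4.3, 1.5]
opening: 0.001
grasp_force: 2.0
time_s: 24.82
tcp_pos: [0.6024, 0.036, 0.1321]
ee_rot: [[-0.082, 0.997, 0.001], [0.997, 0.082, -0.002], [-0.002, 0.001, -1.0]]
ft_force: [-0.4, -6.4, 1.6]
opening: -0.001
grasp_force: 3.3
```

View pics/c6.png

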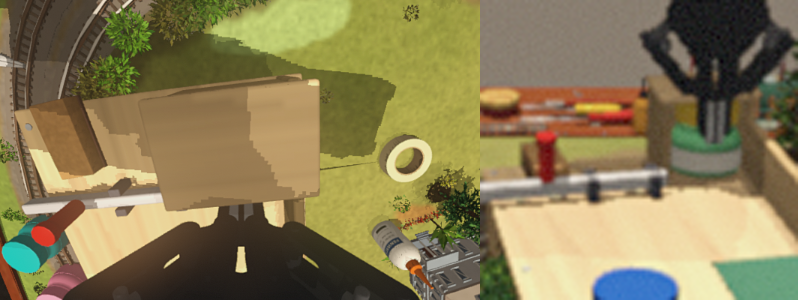

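The wrist view (left half) shows the fingers meeting the jar just outside the roof edge. The side view (right half) shows the jar upright in the bay at (705,150), at the stop with 6 N contact. I'll retreat and go to the knob.

```bash
python3 -m creep '1 1 -5 0 0; 1 3 -15 0 0; 1 6 -30 0 0; 1 6 -30 40 0; 1 6 -30 80 0; -1 6 -30 100 0.12; -1 -40 -32 100 0.12; -1 -90 -34 100 0.12; -1 -137 -35 100 0.12; -1 -137 -35 100 0.12; -1 -137 -35 100 0.12; -1 -137 -35 100 0.12'; python3 -m creep '-1 0 0 -40 0;-1 0 0 -70 0; -1 0 0 -83 0; -1 0 0 -83 0; -1 0 0 -83 0; 1 0 0 -83 0; 1 0 0 -83 0; 1 0 0 -83 0; 1 0 0 -83 0; 1 0 0 -83 0; 1 0 0 -83 0'
```

```text
time_s: 26.42
tcp_pos: [0.4664, 0.0018, 0.2318]
ee_rot: [[-0.201, 0.98, 0.001], [0.98, 0.201, -0.0], [-0.0, 0.001, -1.0]]
ft_force: [-0.3, -0.1, -0.1]
opening: 1.001
grasp_force: 0.0
time_s: 27.8
tcp_pos: [0.4654, 0.0022, 0.1491]
ee_rot: [[-0.202, 0.979, 0.001], [0.979, 0.202, 0.0], [-0.0, 0.001, -1.0]]
ft_force: [0.1, 2.1, 3.6]
opening: 0.134
grasp_force: 58.8
```

```bash
python3 -m creep '1 8 1.6 0 0; 1 16 3.2 0 0; 1 24 4.8 0 0; 1 32 6.4 0 0; 1 40 8 0 0; 1 48 9.6 0 0; 1 55 11 0 0; 1 60 12 0 0; 1 62 12.5 0 0; 1 62 12.5 0 0; 1 62 12.5 0 0'; python3 -m creep '1 1 0.2 0 0; 1 2 0.4 0 0; 1 2 0.4 0 0; 1 2 0.4 0 0'
```

```text
time_s: 29.18
tcp_pos: [0.5274, 0.0145, 0.1491]
ee_rot: [[-0.202, 0.979, 0.001], [0.979, 0.202, -0.0], [-0.0, 0.001, -1.0]]
ft_force: [-0.1, 0.4, 5.2]
opening: 0.131
grasp_force: 59.2
time_s: 29.68
tcp_pos: [0.529, 0.0149, 0.1491]
ee_rot: [[-0.202, 0.979, 0.0], [0.979, 0.202, -0.0], [-0.0, 0.0, -1.0]]
ft_force: [-1.0, -0.9, 5.7]
opening: 0.134
grasp_force: 59.5
```

```bash
python3 -m creep '1 1 0.2 0 0; 1 1.5 0.3 0 0; 1 1.5 0.3 0 0; 1 1.5 0.3 0 0'; python3 -m creep '0 -0.5 0 0 0; -1 -0.5 0 0 0; -1 -0.5 0 0 0; -1 -0.5 0 0 0; -1 -0.5 0 0 0; -1 -0.5 0 50 0; -1 -0.5 0 100 0; -1 -50 0 100 0; -1 -50 -60 110 0; -1 -50 -60 110 0; -1 -50 -60 110 0'
python3 -c "
from h import *
s=snap('scene');w=snap('side')
a=cv2.resize(s['pixels'][110:260,220:420,::-1],(400,300),interpolation=cv2.INTER_CUBIC)
b=cv2.resize(w['pixels'][120:220,280:413,::-1],(399,300),interpolation=cv2.INTER_CUBIC)
cv2.imwrite('pics/c7.png',np.hstack([a,b]))"; python3 chk.py
```

```text
time_s: 30.18
tcp_pos: [0.5292, 0.015, 0.1491]
ee_rot: [[-0.201, 0.98, -0.002], [0.98, 0.201, -0.001], [-0.001, -0.002, -1.0]]
ft_force: [-5.5, -0.9, 7.9]
opening: 0.133
grasp_force: 60.4
time_s: 31.55
tcp_pos: [0.4806, -0.0448, 0.2588]
ee_rot: [[-0.201, 0.98, 0.0], [0.98, 0.201, 0.0], [0.0, 0.0, -1.0]]
ft_force: [-0.5, 0.4, -0.5]
opening: 1.0
grasp_force: 0.0
scene 1 0.1588935654318323 x 9.796867819714164 9.796867819714164 y 91.28382520449163 91.28382520449163
side 170 0.1601343960952561 x -25.269384762042044 25.7326494336882 y 79.40526459413574 113.64946137988076
[-137.86649897   19.85509279]
```

View pics/c7.png

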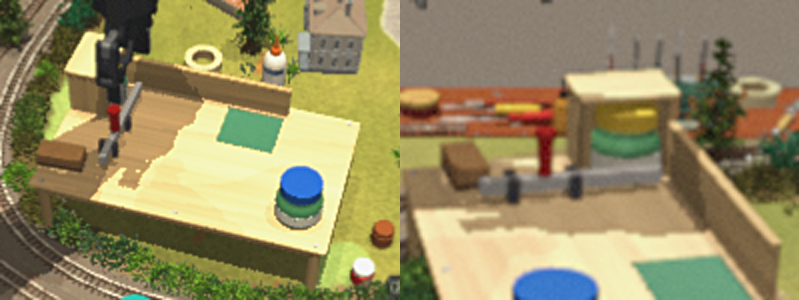

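The left half shows the bolt shut with the bar across the lane. In the right half the jar stands in the bay behind it at (625,135). Before handing in I'll check the jar's y against the roof edge by depth.

Run:
```python
from h import *
np.set_printoptions(precision=1,suppress=True)
p=np.load('pose.npy');c,q=np.cos(p[2]),np.sin(p[2]);R=np.array([[c,q],[-q,c]])
s=dict(np.load('last_side.npz'))
P=np.array([world(s,u,v) for v in range(135,190) for u in range(320,375)])
C=np.c_[(P[:,:2]-p[:2])@R.T*1000,P[:,2]*1000]
for z0,z1 in((171,176),(166,170),(155,160),(148,154),(140,146),(134,139),(126,132),(121,125)):
    k=(C[:,2]>z0)&(C[:,2]<z1)&(C[:,1]<125)&(C[:,1]>40)
    for x0,x1 in((-45,-36),(-15,-8),(-7,0),(0,7),(8,15)):
        m=k&(C[:,0]>x0)&(C[:,0]<x1)
        if m.any(): print(z0,(x0,x1),m.sum(),'ymin/med',C[m,1].min(),np.median(C[m,1]))
```

```text
171 (-45, -36) 21 ymin/med 89.54583093585802 101.64794248431375
171 (-15, -8) 14 ymin/med 85.96738565128379 96.31462481382643
171 (-7, 0) 11 ymin/med 87.35458231179798 102.40091510357159
171 (0, 7) 17 ymin/med 89.05737495560105 98.87343888719734
171 (8, 15) 11 ymin/med 86.38265147378765 101.89066009266696
166 (-45, -36) 6 ymin/med 86.67692812558721 90.50994262882452
166 (0, 7) 1 ymin/med 92.07936945755453 92.07936945755453
155 (-45, -36) 9 ymin/med 86.67106282745642 98.84790562468201
155 (-15, -8) 15 ymin/med 82.66834165328213 99.72055646935095
155 (-7, 0) 16 ymin/med 79.40526459413574 96.1168692969416
155 (0, 7) 12 ymin/med 80.4822613636069 89.07474390655229
155 (8, 15) 14 ymin/med 81.3587501078764 92.57595076427218
148 (-45, -36) 12 ymin/med 89.44562106325209 98.39896625563645
148 (-15, -8) 7 ymin/med 83.48207362089607 86.44029464570913
148 (-7, 0) 7 ymin/med 80.67052937454737 82.14548434661324
148 (0, 7) 5 ymin/med 78.88987812298079 81.73486084541736
148 (8, 15) 5 ymin/med 80.90157593125333 82.11033126818543
140 (-45, -36) 12 ymin/med 86.5736067381591 100.43372470066784
140 (-15, 
[... 423 characters left out ...]
ymin/med 80.39552462092014 82.81148845737454
134 (8, 15) 5 ymin/med 84.17158152840632 86.35730844304062
126 (-45, -36) 13 ymin/med 84.32793308304271 95.94812462375468
126 (-15, -8) 7 ymin/med 79.79122777753079 80.41579541317141
126 (-7, 0) 7 ymin/med 76.74094088553957 79.42582497301802
126 (0, 7) 6 ymin/med 75.030544638077 77.53157192506445
126 (8, 15) 7 ymin/med 77.72634488672814 79.92874619893544
121 (-45, -36) 6 ymin/med 86.6744520234528 100.40981936591433
121 (-15, -8) 4 ymin/med 76.19029373471886 81.92640336628745
121 (-7, 0) 6 ymin/med 76.83006184820854 78.38576387495111
121 (0, 7) 3 ymin/med 76.37879125161787 78.04741462403722
121 (8, 15) 1 ymin/med 80.29689689309501 80.29689689309501
```

The label front is 10 mm in front of the roof edge, exactly as it should be at the stop, and the bolt is at its shut stop.

```bash
python3 -c "
from workcell import manip
print(manip.close_job())"
```

```text
the job is handed in; nothing more can be done
None
```

I handed the job in at about 32 s: the yellow-lidded jar stands upright in the bay at the end stop, the bolt is shut behind it, and I saw no bystander shifted, but the hand-in call returned no verdict.

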